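# Put two typing plates on their incubation blocks and cover them

### The job

The two typing plates are ready for incubation: put each plate fully down into the nest of the incubation block with guides of its own colour, cut corner to cut corner, and cover it with the lid of that colour, again cut corner to cut corner and fully down all round. Keep the plates level all the way, and leave the bottle and the round tin where they stand.

Things in the scene. Friction and masses are not known exactly. Their poses are not given: they have to be found in the camera images.
- purple_plate: purple 60-well typing plate with white wells, loose, 60 g, 83 (x) x 58 (y) x 16 mm high, one corner (+x +y) cut off 16 mm at 45 degrees. Skirt 83 x 58 for the lowest 9 mm (grip it there across the 58 mm), above it a rim 75 x 50, tapering to 68 x 43 at the top. Origin: centre of the underside, z up
- gold_plate: golden yellow 60-well typing plate with white wells, loose, 60 g, 83 (x) x 58 (y) x 16 mm high, one corner (+x +y) cut off 16 mm at 45 degrees. Skirt 83 x 58 for the lowest 9 mm (grip it there across the 58 mm), above it a rim 75 x 50, tapering to 68 x 43 at the top. Origin: centre of the underside, z up
- purple_lid: purple smooth lid, loose, lying right way up, 40 g, 83 (x) x 58 (y) x 9.5 mm high, corner (+x +y) cut off 16 mm like the plate's. 6.5 mm deep hollow 79 x 54 mm beneath slips over the plate's rim, 2 mm play each side; seated, its ceiling rests on the rim, its underside 9.5 mm above the plate's underside. Origin: centre of the underside, z up
- gold_lid: golden yellow smooth lid, loose, lying right way up, 40 g, 83 (x) x 58 (y) x 9.5 mm high, corner (+x +y) cut off 16 mm like the plate's. 6.5 mm deep hollow 79 x 54 mm beneath slips over the plate's rim, 2 mm play each side; seated, its ceiling rests on the rim, its underside 9.5 mm above the plate's underside. Origin: centre of the underside, z up
- purple_block: fixed metal incubation block, 112 (x) x 88 (y) mm, with purple guides round a nest for one plate. Plate rests on its top, 14 mm above the desk; guides rise 8.5 mm more, 1.5 mm play each side, bevelled 3.5 mm as lead-in, nest's cut corner at +x +y, guides open for 42 mm in the middle of both long sides (for fingers). Origin: centre of the underside, on the desk
- gold_block: fixed metal incubation block, 112 (x) x 88 (y) mm, with golden yellow guides round a nest for one plate. Plate rests on its top, 14 mm above the desk; guides rise 8.5 mm more, 1.5 mm play each side, bevelled 3.5 mm as lead-in, nest's cut corner at +x +y, guides open for 42 mm in the middle of both long sides (for fingers). Origin: centre of the underside, on the desk
- reagent_bottle: bystander: white square bottle with screw cap, 44 x 44 x 83 mm, loose, left of the work; origin at the centre of its underside. Left of it stands the solid analyser, 0.41 m tall, from y = 0.29 on, its front at x = 0.385, its drip tray (from y = 0.25) reaching forward to x = 0.345
- ink_tin: bystander: round rose-coloured tin, 48 mm across, 32 mm high, loose, behind the work; origin at the centre of its underside. Other solid things round the work: the monitor behind x = 0.73, a mouse before it (x from 0.655), a marker and a rack with 86 mm high tubes to the right (y below -0.31)
Things that resemble listed ones, but are neither listed nor needed, are in the scene too. Several things look just like the gold_lid: the one meant starts farthest to the robot's left.

How it is judged (in metres and radians):
At the end, for the whole second after the job is handed in: Each plate flat in the block of its colour and each lid flat on the plate of its colour: height right within 2 mm, centred within 5 mm, turned to match within 5 degrees, level within 2 degrees, all released and at rest (horizontal distance between purple_plate and purple_block below 0.005 m and z of purple_plate in the frame of purple_block between 0.012 and 0.0156 m and angle between the x axis of purple_plate and the x axis of purple_block, either way round below 0.09 rad and angle between each of purple_plate, purple_lid, gold_plate, gold_lid's own z axis and vertical below 0.035 rad and linear speed of each of purple_plate, purple_lid, gold_plate, gold_lid below 0.01 m/s and angular speed of each of purple_plate, purple_lid, gold_plate, gold_lid below 0.1 rad/s and horizontal distance between purple_lid and purple_plate below 0.005 m and z of purple_lid in the frame of purple_plate between 0.0075 and 0.0111 m and angle between the x axis of purple_lid and the x axis of purple_plate, either way round below 0.09 rad and horizontal distance between gold_plate and gold_block below 0.005 m and z of gold_plate in the frame of gold_block between 0.012 and 0.0156 m and angle between the x axis of gold_plate and the x axis of gold_block, either way round below 0.09 rad and horizontal distance between gold_lid and gold_plate below 0.005 m and z of gold_lid in the frame of gold_plate between 0.0075 and 0.0111 m and angle between the x axis of gold_lid and the x axis of gold_plate, either way round below 0.09 rad); the robot touches nothing.
It fails at once if the purple plate is tipped more than 30 degrees (angle between purple_plate's own z axis and vertical above 0.52 rad).
It fails at once if the golden yellow plate is tipped more than 30 degrees (angle between gold_plate's own z axis and vertical above 0.52 rad).
It fails at once if the bottle is pushed more than 2 cm (distance of reagent_bottle from where it was at the start of the episode above 0.02 m).
It fails at once if the tin is pushed more than 2 cm (distance of ink_tin from where it was at the start of the episode above 0.02 m).
It also fails if it takes over 90 s, if anything falls off the work surface, if the arm or the gripper's body presses on something with over 40 N, if the wrist force passes 120 N, or if a joint passes its speed limit or range.

### The arm

A 6-joint arm with a two-finger parallel gripper is mounted at the origin on a cart in front of the work surface, level with it; the furniture and walls round the work are solid. World frame = base frame: x ahead of the robot, y to its left, z up, the work surface at z = 0. Lengths are in m, angles in degrees, forces in N, time in s.
With the tool pointing down it reaches from about 0.25 to 0.775 m from the base axis. Payload 4 kg.
Tool frame: the origin (TCP) lies on the centre line of the jaws, within the pads' length; the fingertips stand 17 mm ahead of it and the grasp point (between the pads) lies 2 mm behind it; z points along the fingers, y is the line along which they close (so a half turn about z gives the same grasp; the last joint's range is limited). The gripper opens to 94 mm and grips with 3 to 60 N. Pads are 16 mm wide; open, the fingers measure 119 mm over their backs; the gripper's body (75 mm by 177 mm) begins 78 mm behind the grasp point.
Start: joints at [69.494, 4.996, 78.535, -0, 96.463, -5.907], TCP at [0.139, 0.532, 0.223] pointing down, gripper open.
Joint ranges: [-177.83, 177.83], [-43.37, 116.18], [15.69, 146.23], [-61.86, 241.86], [9.47, 152.12], [-147.06, 147.06]. Speed limits (degrees/s): [159.86, 159.86, 180, 180, 180, 180].

### API

Orientations are given as [roll, pitch, yaw] about the fixed x, y, z axes, in that order (R = Rz(yaw) Ry(pitch) Rx(roll)).
In Python, from cell import sense, read_camera, close_job gives the robot as it stands.
- The arm moves only by the shell command python3 -m inch 'ROWS' [FORCE]. ROWS is JSON, a list that holds one entry, the list of rows, each a list of 7 numbers: the shift along the world's x, y, z in m, then the turn, a rotation vector about the world's x, y, z in rad, then the closure, from -1 (fully open) to 1 (shut). A call has 1 to 10 rows; each row shifts and turns the commanded pose from where the row before left it; what a row does not reach is not made up. A row lasts 1/12 s, in which the tool goes at most 41.7 mm and 7.16 degrees, less where a joint would pass 70% of its speed; a pose out of reach is approached as far as the arm can. A call with a gripper value outside its range is refused whole. The fingers move at their own pace and stop on an object; FORCE is the grip in N (left out, the last holds). Time passes only in rows, so rows that do not move let the fingers close. It gives the time, the measured TCP pose, the force, the opening and the grip force at its end, in the units of the state.
- sense(): the state, without advancing time (a new reading comes with each control period).
- read_camera(name): name is "side" or "top" or "wrist"; returns a dict with "image" (384x512x3 uint8, blue, green, red), "intrinsics" (3x3 intrinsics, pixels), "R" (3x3) and "t" (3): a world point X has camera coordinates R X + t. Camera axes: x right, y down, z forward; pixel columns grow to the right and rows downward; lengths in m; the calibration is good to about 2 mm. A picture is of the moment at which its call begins. There is no depth.
- close_job(): hands the job in; it is judged then, once.
The state is a dict: "clock": time; "joints": joint angles; "joint_velocities": joint speeds; "joint_efforts": joint torques, N m; "tcp_pos": TCP position; "orientation": TCP orientation; "ft_force": force on the tool from outside, world axes, zero at the start; "ft_torque": the same for the moment, N m; "grip_width": finger opening in m; "grasp_force": force on a finger pad.
Only numpy, scipy, OpenCV 4.12 (cv2) and the standard library are available. Lean on these libraries where they do the work, as an engineer would, in place of code of your own. Each camera call takes 0.05 s, during which the arm holds its last target. There are 200 camera calls.

## Working session

There is one attempt and no reset: what is moved stays moved. The work goes in short steps, Python scripts to look and compute and a shell command to move; the robot and the scene stay as the last step left them, time stands still between calls to the robot, and variables do not carry over. Pictures are saved under pics/ and viewed, at most 14 in all, crops included, and the job is handed in when it is done.

```bash
mkdir -p pics; ls
cat > h.py <<'E'
import numpy as np, cv2
from cell import sense, read_camera, close_job
def ray(c,uv,z):
    K=np.array(c["intrinsics"]);R=np.array(c["R"]);t=np.array(c["t"])
    o=-R.T@t; d=R.T@np.linalg.inv(K)@np.array([uv[0],uv[1],1.0])
    return o+d*(z-o[2])/d[2]
def proj(c,X):
    p=np.array(c["intrinsics"])@(np.array(c["R"])@np.array(X)+np.array(c["t"])); return p[:2]/p[2]
E
python3 - <<'E'
from h import *
for n in ["top","side"]:
    c=read_camera(n); np.save(f"pics/{n}0.npy",c,allow_pickle=True)
    im=c["image"]; cv2.imwrite(f"pics/{n}0.png",cv2.resize(im,(800,600),interpolation=cv2.INTER_CUBIC))
    print(n,np.round(c["intrinsics"],1).tolist(),np.round(-np.array(c["R"]).T@np.array(c["t"]),3),np.round(c["R"],2).tolist())
s=sense();print(s["tcp_pos"],s["orientation"],s["grip_width"],s["clock"])
E
```

```text
pics
top [[413.0, 0.0, 257.1], [0.0, 413.0, 188.2], [0.0, 0.0, 1.0]] [ 0.316 -0.045  1.118] [[-0.01, -1.0, 0.01], [-0.98, 0.01, -0.19], [0.19, -0.01, -0.98]]
side [[356.3, 0.0, 257.8], [0.0, 356.3, 193.1], [0.0, 0.0, 1.0]] [ 0.458 -0.92   0.397] [[1.0, -0.08, 0.02], [-0.01, -0.38, -0.93], [0.08, 0.92, -0.37]]
[0.13848486 0.53181078 0.22145674] [-1.79890222e+02 -1.04957312e-02  1.65402807e+02] 0.09398790556660175 0.1
```

View pics/top0.png

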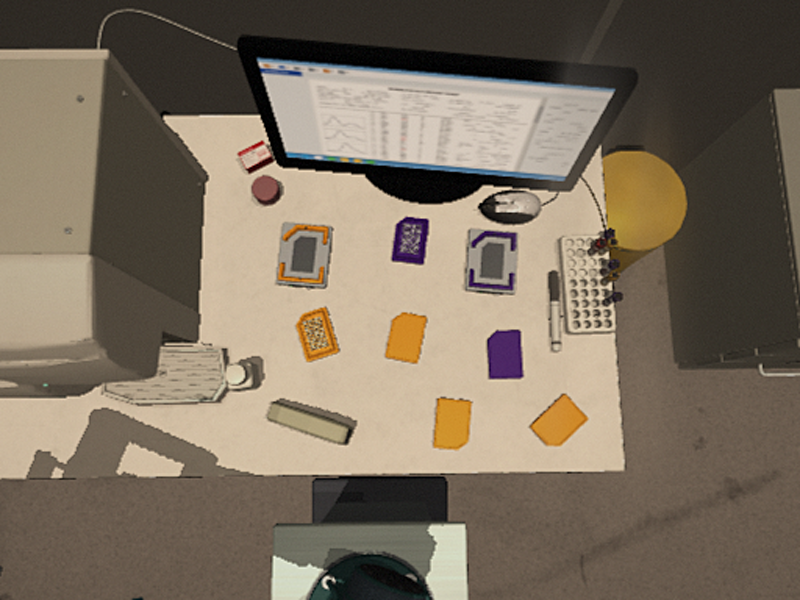

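View pics/side0.png

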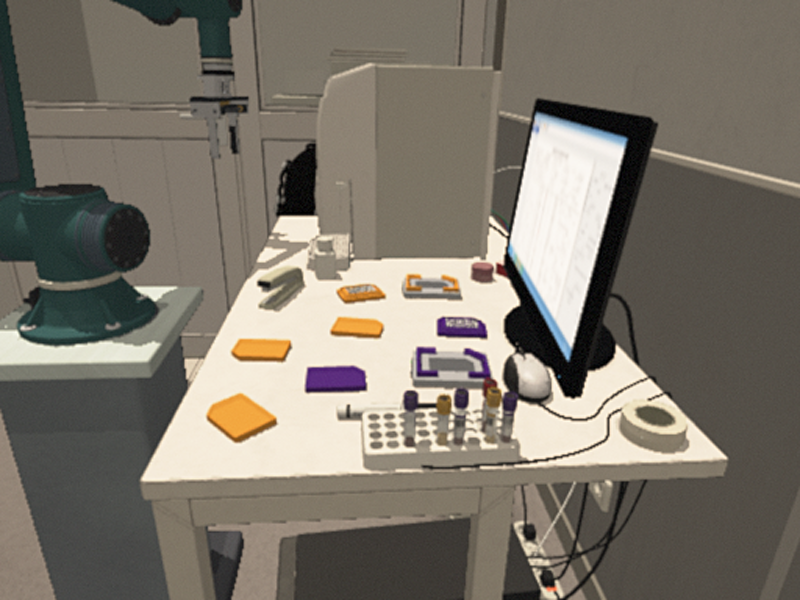

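Candidates for the gold lid in the top view (800x600 pixels) are (406,337), (452,422) and (558,420). The robot's left is image left, so the one at (406,337) is meant. The plates are at gold (318,333) and purple (410,240). The purple lid is at (505,354). The blocks are at gold (305,255) and purple (491,261).

```bash
cat >> h.py <<'E'
def masks(im):
    hsv=cv2.cvtColor(im,cv2.COLOR_BGR2HSV)
    return {"gold":cv2.inRange(hsv,(10,140,80),(28,255,255)),"purple":cv2.inRange(hsv,(122,90,30),(150,255,255))}
def pose(W):
    """W: Nx2 world outline pts -> centre, yaw of x axis (cut at +x+y), size, cut corner distances"""
    s=1e3
    (cx,cy),(w,h),a=cv2.minAreaRect((W*s).astype(np.float32))
    a=np.radians(a)
    if w<h: a+=np.pi/2; w,h=h,w
    c=np.array([cx,cy])/s; best=[]
    for k in (0,1):
        b=a+k*np.pi; X=np.array([np.cos(b),np.sin(b)]); Y=np.array([-X[1],X[0]])
        for sy in (1,-1):
            q=c+X*w/2/s+sy*Y*h/2/s
            best.append((np.min(np.linalg.norm(W-q,axis=1)),b,sy))
    best.sort(reverse=True)
    g,b,sy=best[0]
    return c,(np.degrees(b)+180)%360-180,(w,h),sy,[round(x[0]*1e3,1) for x in best]
def find(c,z,minarea=150):
    out=[]
    for col,m in masks(c["image"]).items():
        m=cv2.morphologyEx(m,cv2.MORPH_CLOSE,np.ones((3,3)))
        for k in cv2.findContours(m,cv2.RETR_EXTERNAL,cv2.CHAIN_APPROX_NONE)[0]:
            if cv2.contourArea(k)<minarea: continue
            W=np.array([ray(c,p,z)[:2] for p in k[:,0]])
            out.append((col,k[:,0].mean(0).round(),)+pose(W))
    return out
E
python3 - <<'E'
from h import *
c=np.load("pics/top0.npy",allow_pickle=True).item()
for o in find(c,0.009,60): print(o[0],o[1],np.round(o[2],4),round(o[3],1),np.round(o[4],1),o[5],o[6])
im=c["image"][120:300,160:400]; cv2.imwrite("pics/c1.png",cv2.resize(im,(800,600),interpolation=cv2.INTER_CUBIC))
E
```

```text
gold [289. 270.] [ 0.3112 -0.1401] 173.3 [83.  57.5] 1 [np.float64(11.4), np.float64(3.4), np.float64(2.9), np.float64(2.1)]
gold [357. 270.] [ 0.3121 -0.3202] 132.2 [82.3 57.9] 1 [np.float64(12.6), np.float64(2.8), np.float64(2.2), np.float64(2.1)]
gold [260. 216.] [ 0.4602 -0.0638] -11.9 [82.7 57.5] 1 [np.float64(11.7), np.float64(4.0), np.float64(2.9), np.float64(2.7)]
gold [203. 214.] [0.4665 0.0912] 17.5 [82.7 58.6] 1 [np.float64(12.6), np.float64(3.5), np.float64(3.5), np.float64(2.8)]
gold [192. 176.] [0.5737 0.1194] -97.6 [78.8 30.4] 1 [np.float64(3.6), np.float64(3.1), np.float64(2.3), np.float64(0.7)]
gold [197. 148.] [0.6475 0.1125] 84.9 [77.9 29.7] -1 [np.float64(15.1), np.float64(2.1), np.float64(1.9), np.float64(0.6)]
gold [405. 137.] [ 0.6793 -0.5015] 179.2 [241.8 147.6] 1 [np.float64(80.6), np.float64(38.1), np.float64(12.4), np.float64(2.4)]
purple [323. 227.] [ 0.4285 -0.2337] 1.0 [81.3 56.4] 1 [np.float64(11.9), np.float64(3.0), np.float64(2.6), np.float64(1.6)]
purple [318. 152.] [ 0.6327 -0.223 ] 84.9 [75.5 29.3] -1 [np.float64(15.2), np.float64(2.7), np.float64(1.1), np.float64(0.4)]
purple [262. 154.] [ 0.6341 -0.0741] -7.9 [82.  56.5] 1 [np.float64(10.8), np.float64(3.8), np.float64(2.1), np.float64(1.8)]
```

View pics/c1.png

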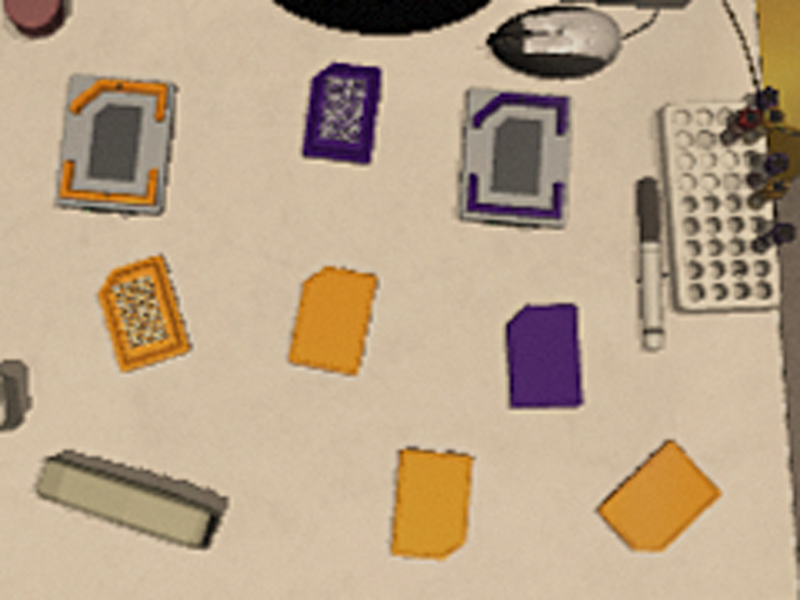

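The overview shows all cuts at upper left. The lid I want is at crop (333,320). I'll leave the start pose by retracting round the analyser, then look from above the gold plate.

```bash
python3 -m inch '[[[0.006,-0.031,0.002,0,0,0.056,-1],[0.006,-0.031,0.002,0,0,0.056,-1],[0.006,-0.031,0.002,0,0,0.056,-1],[0.006,-0.031,0.002,0,0,0.056,-1],[0.006,-0.031,0.002,0,0,0.056,-1],[0.006,-0.031,0.002,0,0,0.056,-1],[0.006,-0.031,0.002,0,0,0.056,-1],[0.006,-0.031,0.002,0,0,0.056,-1],[0.006,-0.031,0.002,0,0,0.056,-1],[0.006,-0.031,0.002,0,0,0.056,-1]]]' 20
python3 -m inch '[[[0.026,-0.014,-0.002,0,0,0,-1],[0.026,-0.014,-0.002,0,0,0,-1],[0.026,-0.014,-0.002,0,0,0,-1],[0.026,-0.014,-0.002,0,0,0,-1],[0.026,-0.014,-0.002,0,0,0,-1],[0.026,-0.014,-0.002,0,0,0,-1],[0.026,-0.014,-0.002,0,0,0,-1],[0.026,-0.014,-0.002,0,0,0,-1],[0.026,-0.014,-0.002,0,0,0,-1],[0,0,0,0,0,0,-1]]]'
python3 - <<'E'
from h import *
s=sense();print(s["tcp_pos"],s["orientation"])
c=read_camera("wrist");print(np.round(c["intrinsics"],1).tolist(),np.round(-np.array(c["R"]).T@np.array(c["t"]),3),np.round(c["R"],2).tolist())
for o in find(c,0.009,200): print(o[0],o[1],np.round(o[2],4),round(o[3],1),np.round(o[4],1),o[5])
cv2.imwrite("pics/w1.png",c["image"])
E
```

```text
clock: 0.93
tcp_pos: [0.1982, 0.2208, 0.2421]
orientation: [-180.0, -0.0, -162.3]
ft_force: [0.8, -0.1, -0.1]
grip_width: 0.094
grasp_force: 0.0
clock: 1.77
tcp_pos: [0.4353, 0.0938, 0.2225]
orientation: [-179.9, -0.1, -162.7]
ft_force: [-0.8, -0.4, -0.1]
grip_width: 0.0941
grasp_force: 0.0
[0.43528212 0.09379484 0.22253377] [-1.79949281e+02 -1.36427124e-01 -1.62746419e+02]
[[319.5, 0.0, 259.9], [0.0, 319.5, 192.3], [0.0, 0.0, 1.0]] [0.366 0.073 0.385] [[-0.3, 0.96, -0.0], [0.92, 0.29, 0.25], [0.24, 0.07, -0.97]]
gold [ 47. 318.] [ 0.7066 -0.121 ] -176.5 [79.1 20.5] 1
gold [247. 276.] [0.5752 0.1197] 87.1 [78.7 32. ] 1
gold [250. 193.] [0.4652 0.0919] 15.8 [82.2 55.5] 1
gold [127. 151.] [ 0.4584 -0.0621] -12.1 [83.  58.1] 1
gold [82. 17.] [ 0.3261 -0.1399] -96.5 [59.9 50.5] -1
purple [ 96. 260.] [ 0.6073 -0.0722] 79.6 [49.7 34.2] -1
purple [ 5. 80.] [ 0.4213 -0.2058] 5.8 [71.6 15. ] 1
```

View pics/w1.png

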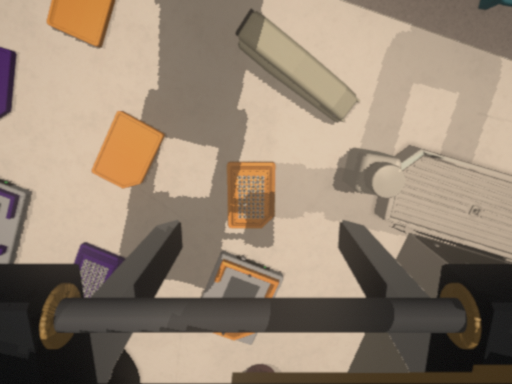

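The gold plate shows at (250,193) and agrees with the top view. Descending.

```bash
python3 -m inch '[[[0.006,-0.0005,-0.03,0,0,-0.005,-1],[0.006,-0.0005,-0.03,0,0,-0.005,-1],[0.006,-0.0005,-0.03,0,0,0,-1],[0.006,-0.0005,-0.03,0,0,0,-1],[0.006,0,-0.03,0,0,0,-1],[0,0,-0.02,0,0,0,-1],[0,0,-0.015,0,0,0,-1],[0,0,-0.01,0,0,0,-1],[0,0,-0.008,0,0,0,-1],[0,0,0,0,0,0,-1]]]'
python3 -m inch '[[[0,0,0,0,0,0,0],[0,0,0,0,0,0,0.5],[0,0,0,0,0,0,0.5],[0,0,0,0,0,0,1],[0,0,0,0,0,0,1],[0,0,0,0,0,0,1],[0,0,0,0,0,0,1],[0,0,0,0,0,0,1]]]' 20
```

```text
clock: 2.65
tcp_pos: [0.4612, 0.0946, 0.0203]
orientation: [180.0, -0.1, -163.0]
ft_force: [0.4, 0.3, -0.2]
grip_width: 0.0941
grasp_force: 0.0
clock: 3.32
tcp_pos: [0.4631, 0.0941, 0.022]
orientation: [-180.0, 0.1, -163.1]
ft_force: [0.1, -0.4, 3.2]
grip_width: 0.0575
grasp_force: 20.0
```

```bash
cat >> h.py <<'E'
def block(c,col,approx,z=0.0225,r=0.07):
    m=masks(c["image"])[col]; ys,xs=np.nonzero(m)
    W=np.array([ray(c,p,z)[:2] for p in zip(xs,ys)])
    W=W[np.linalg.norm(W-np.array(approx),axis=1)<r]
    return pose(W)
E
python3 -m inch '[[[0,0,0.005,0,0,0,1],[0,0,0.01,0,0,0,1],[0,0,0.02,0,0,0,1],[0,0,0.02,0,0,0,1],[0,0,0.02,0,0,0,1],[0,0,0,0,0,0,1]]]'
python3 - <<'E'
from h import *
c=np.load("pics/top0.npy",allow_pickle=True).item()
for z in (.0225,.018):
  print(block(c,"gold",(.605,.115),z),block(c,"purple",(.598,-.217),z))
s=sense();print(s["tcp_pos"],s["orientation"])
c=read_camera("wrist")
for o in find(c,0.085,200): print(o[0],o[1],np.round(o[2],4),round(o[3],1),np.round(o[4],1),o[5])
print(block(c,"gold",(.605,.115)))
cv2.imwrite("pics/w2.png",c["image"])
E
```

```text
clock: 3.82
tcp_pos: [0.4656, 0.0946, 0.1016]
orientation: [-179.9, 0.5, -163.1]
ft_force: [0.7, 0.8, -1.0]
grip_width: 0.0577
grasp_force: 20.0
(array([0.60729742, 0.11394102]), np.float64(-5.6270904541015625), (102.08951568603516, 77.55339813232422), 1, [np.float64(15.3), np.float64(2.7), np.float64(2.4), np.float64(2.3)]) (array([ 0.59299573, -0.21695753]), np.float64(-5.6741485595703125), (101.78858184814453, 75.34562683105469), 1, [np.float64(15.9), np.float64(3.1), np.float64(1.7), np.float64(1.4)])
(array([0.60849493, 0.11459282]), np.float64(-5.6270751953125), (102.50867462158203, 77.87181091308594), 1, [np.float64(15.3), np.float64(2.7), np.float64(2.4), np.float64(2.3)]) (array([ 0.59413452, -0.21766435]), np.float64(-5.6741180419921875), (102.20645141601562, 75.6550064086914), 1, [np.float64(15.9), np.float64(3.1), np.float64(1.7), np.float64(1.4)])
[0.46561337 0.09463137 0.10156142] [-179.90697512    0.51348788 -163.08014965]
gold [435. 374.] [0.5283 0.2355] -73.0 [90.4 12.5] -1
gold [258. 230.] [0.4665 0.0953] 16.9 [81.7 58.8] 1
gold [ 71. 131.] [ 0.4391 -0.0211] -12.1 [58.1 41.8] 1
purple [ 22. 283.] [ 0.5416 -0.0367] -8.7 [21.8 19.1] 1
(array([0.58947327, 0.11534507]), np.float64(-3.65570068359375), (108.53076171875, 78.49557495117188), 1, [np.float64(57.5), np.float64(20.1), np.float64(10.5), np.float64(0.9)])
```

View pics/w2.png

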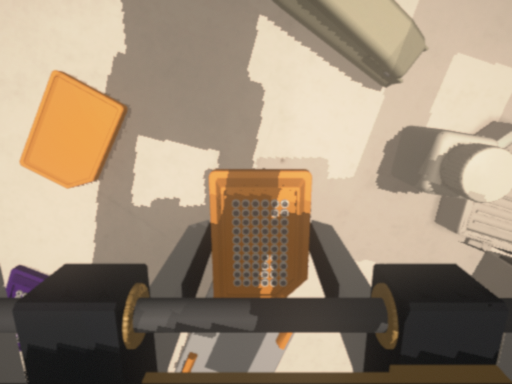

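The gold plate is held square and level, at (260,235). Moving it above the gold block.

```bash
python3 -m inch '[[[0.0238,0.0033,0,0,0,-0.065,1],[0.0238,0.0033,0,0,0,-0.065,1],[0.0238,0.0033,0,0,0,-0.065,1],[0.0238,0.0033,0,0,0,-0.065,1],[0.0238,0.0033,0,0,0,-0.065,1],[0.0238,0.0033,0,0,0,-0.066,1],[0,0,-0.01,0,0,0,1],[0,0,-0.01,0,0,0,1],[0,0,0,0,0,0,1],[0,0,0,0,0,0,1]]]'
python3 - <<'E'
from h import *
s=sense();print(s["tcp_pos"],s["orientation"])
ims=[]
for n in ("wrist","top","side"):
  c=read_camera(n); np.save(f"pics/{n}3.npy",c,allow_pickle=True)
  if n=="wrist": cv2.imwrite("pics/w3.png",c["image"])
  u,v=proj(c,(.608,.1145,.04)); ims.append(cv2.resize(c["image"],None,fx=3,fy=3)[max(0,int(3*v)-200):int(3*v)+200,max(0,int(3*u)-200):int(3*u)+200])
cv2.imwrite("pics/ts3.png",np.hstack([cv2.resize(i,(400,400)) for i in ims[1:]]))
E
```

```text
clock: 4.7
tcp_pos: [0.603, 0.1139, 0.074]
orientation: [-179.9, -0.3, 174.5]
ft_force: [0.5, -0.1, -1.4]
grip_width: 0.0576
grasp_force: 20.0
[0.6030076  0.11387094 0.07396196] [-179.94753117   -0.30374215  174.54342628]
```

View pics/w3.png

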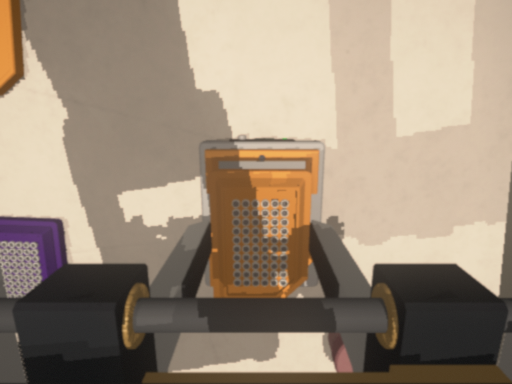

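View pics/ts3.png

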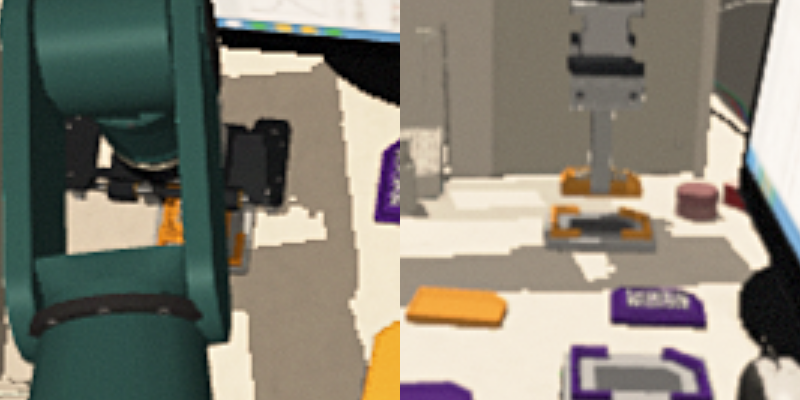

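Laterally it looks centred: guide bar columns 205-320, plate columns 208-312. I'll check the fore-aft offset from the edge rows in the wrist view.

```bash
python3 -m inch '[[[0,0,0,0,0,0,1],[0,0,0,0,0,0,1]]]'
python3 - <<'E'
from h import *
c=read_camera("wrist"); im=c["image"]
for r in range(134,182,1): print(r,im[r,245].tolist(),end=" ; ")
print()
tz=sense()["tcp_pos"][2]; zp=tz-.0205
for nm,r,z in [("r138",138,0.0),("r146",146,.014),("g150",150,.0225),("g160",160,.0225),("pl168",168,zp),("pl172",172,zp)]:
  print(nm,np.round(ray(c,(262,r),z),4))
E
```

```text
clock: 5.02
tcp_pos: [0.6055, 0.1141, 0.0774]
orientation: [180.0, 0.1, 174.5]
ft_force: [0.2, 0.8, -1.0]
grip_width: 0.0579
grasp_force: 20.0
134 [114, 128, 141] ; 135 [83, 93, 104] ; 136 [96, 106, 116] ; 137 [133, 145, 156] ; 138 [156, 170, 182] ; 139 [172, 187, 200] ; 140 [179, 194, 208] ; 141 [181, 196, 209] ; 142 [177, 193, 207] ; 143 [160, 178, 196] ; 144 [114, 143, 176] ; 145 [79, 134, 195] ; 146 [83, 160, 231] ; 147 [88, 173, 238] ; 148 [88, 174, 239] ; 149 [89, 175, 239] ; 150 [88, 173, 238] ; 151 [83, 162, 230] ; 152 [71, 134, 199] ; 153 [59, 105, 156] ; 154 [56, 94, 136] ; 155 [75, 105, 139] ; 156 [111, 133, 156] ; 157 [143, 158, 172] ; 158 [151, 164, 176] ; 159 [151, 164, 176] ; 160 [150, 164, 176] ; 161 [151, 164, 177] ; 162 [150, 164, 176] ; 163 [150, 164, 176] ; 164 [150, 164, 176] ; 165 [150, 164, 176] ; 166 [150, 164, 176] ; 167 [147, 160, 174] ; 168 [127, 142, 159] ; 169 [77, 100, 129] ; 170 [47, 81, 118] ; 171 [47, 83, 122] ; 172 [47, 84, 125] ; 173 [48, 85, 126] ; 174 [48, 85, 126] ; 175 [48, 85, 126] ; 176 [46, 85, 125] ; 177 [45, 83, 124] ; 178 [44, 81, 121] ; 179 [44, 82, 121] ; 180 [43, 80, 120] ; 181 [43, 80, 120] ; 
r138 [0.5533 0.121  0.    ]
r146 [0.5576 0.1205 0.014 ]
g150 [0.5593 0.1203 0.0225]
g160 [0.5661 0.1196 0.0225]
pl168 [0.5654 0.1194 0.0568]
pl172 [0.5677 0.1192 0.0568]
```

Nest centre is at x≈0.607 and plate centre at 0.6073, so it is aligned. Lowering.

```bash
python3 -m inch '[[[0,0,-0.01,0,0,0,1],[0,0,-0.01,0,0,0,1],[0,0,-0.006,0,0,0,1],[0,0,-0.005,0,0,0,1],[0,0,-0.004,0,0,0,1],[0,0,-0.003,0,0,0,1],[0,0,-0.002,0,0,0,1],[0,0,0,0,0,0,1],[0,0,0,0,0,0,1]]]'
```

```text
clock: 5.82
tcp_pos: [0.6057, 0.1141, 0.0368]
orientation: [180.0, 0.0, 174.5]
ft_force: [0.2, -0.2, -0.1]
grip_width: 0.0575
grasp_force: 20.0
```

```bash
python3 -m inch '[[[0,0,-0.0015,0,0,0,1],[0,0,0,0,0,0,1],[0,0,0,0,0,0,1]]]'
python3 -m inch '[[[0,0,0,0,0,0,0.6],[0,0,0,0,0,0,0.3],[0,0,0,0,0,0,0.1],[0,0,0,0,0,0,-0.1],[0,0,0,0,0,0,-0.1]]]'
```

```text
clock: 6.07
tcp_pos: [0.606, 0.1141, 0.0361]
orientation: [180.0, 0.1, 174.5]
ft_force: [-1.1, 0.1, 3.2]
grip_width: 0.0578
grasp_force: 20.0
clock: 6.48
tcp_pos: [0.606, 0.1141, 0.0361]
orientation: [180.0, 0.1, 174.5]
ft_force: [-0.8, 0.6, 4.9]
grip_width: 0.0574
grasp_force: 20.0
```

```bash
python3 -m inch '[[[0,0,0,0,0,0,-0.4],[0,0,0,0,0,0,-0.6],[0,0,0,0,0,0,-0.6],[0,0,0,0,0,0,-0.6],[0,0,0.01,0,0,0,-0.6],[0,0,0.03,0,0,0,-0.6],[0,0,0.03,0,0,0,-1],[0,0,0.03,0,0,0,-1]]]'
python3 - <<'E'
from h import *
c=read_camera("wrist"); cv2.imwrite("pics/w4.png",c["image"])
for o in find(c,0.023,200): print(o[0],o[1],np.round(o[2],4),round(o[3],1),np.round(o[4],1),o[5])
E
```

```text
clock: 7.15
tcp_pos: [0.605, 0.114, 0.1362]
orientation: [-180.0, -0.1, 174.5]
ft_force: [-0.1, 0.6, 0.4]
grip_width: 0.0848
grasp_force: 0.0
gold [ 69. 323.] [ 0.7165 -0.0871] -175.8 [61.7 29. ] 1
gold [261. 177.] [0.6064 0.1149] -5.5 [100.6  75.3] 1
gold [34. 43.] [ 0.466  -0.0524] -13.9 [74.1 57.5] 1
purple [ 68. 226.] [ 0.6234 -0.0621] -7.9 [67.8 54.1] 1
```

View pics/w4.png

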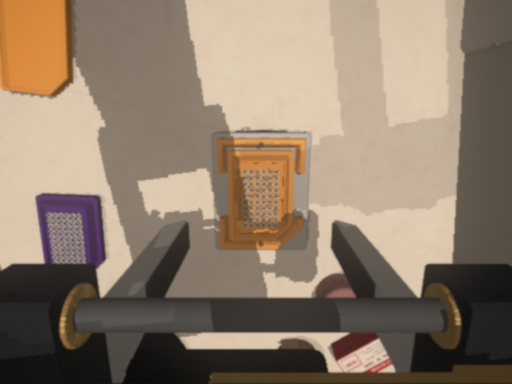

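The gold plate sits inside its guides at (261,195). Next is the gold lid.

```bash
python3 -m inch '[[[-0.021,-0.0253,0,0,0,-0.016,-1],[-0.021,-0.0253,0,0,0,-0.016,-1],[-0.021,-0.0253,0,0,0,-0.016,-1],[-0.021,-0.0253,0,0,0,-0.016,-1],[-0.021,-0.0253,0,0,0,-0.016,-1],[-0.021,-0.0253,0,0,0,-0.016,-1],[-0.021,-0.0253,0,0,0,-0.016,-1],[0,0,0,0,0,0,-1],[0,0,0,0,0,0,-1],[0,0,0,0,0,0,-1]]]'
python3 - <<'E'
from h import *
c=read_camera("wrist"); cv2.imwrite("pics/w5.png",c["image"])
for o in find(c,0.009,800): print(o[0],o[1],np.round(o[2],4),round(o[3],1),np.round(o[4],1),o[5])
print(sense()["tcp_pos"])
E
```

```text
clock: 8.03
tcp_pos: [0.459, -0.0628, 0.1354]
orientation: [180.0, 0.1, 168.1]
ft_force: [1.3, -0.5, 0.7]
grip_width: 0.0938
grasp_force: 0.0
gold [461. 262.] [0.5813 0.1244] 85.9 [82.7 42.6] -1
gold [257. 186.] [ 0.4588 -0.0634] -12.0 [82.6 57.3] 1
gold [134.  45.] [ 0.3154 -0.1397] 173.3 [72.5 59. ] -1
purple [ 72. 192.] [ 0.427  -0.2331] 1.1 [80.  55.8] 1
[ 0.45916422 -0.06247719  0.13535634]
```

```bash
python3 -m inch '[[[0,-0.0005,-0.03,0,0,0,-1],[0,0,-0.03,0,0,0,-1],[0,0,-0.022,0,0,0,-1],[0,0,-0.016,0,0,0,-1],[0,0,-0.01,0,0,0,-1],[0,0,-0.006,0,0,0,-1],[0,0,-0.002,0,0,0,-1],[0,0,0,0,0,0,-1],[0,0,0,0,0,0,-0.3],[0,0,0,0,0,0,0]]]'
python3 -m inch '[[[0,0,0,0,0,0,0.5],[0,0,0,0,0,0,1],[0,0,0,0,0,0,1],[0,0,0.005,0,0,0,1],[0,0,0.01,0,0,0,1],[0,0,0.03,0,0,0,1],[0,0,0.03,0,0,0,1],[0,0,0,0,0,0,1],[0,0,0,0,0,0,1]]]' 20
```

```text
clock: 8.92
tcp_pos: [0.4595, -0.0637, 0.0203]
orientation: [-180.0, 0.1, 168.1]
ft_force: [0.4, -1.2, 0.4]
grip_width: 0.0839
grasp_force: 0.0
clock: 9.67
tcp_pos: [0.4603, -0.0641, 0.0971]
orientation: [-180.0, 0.4, 168.1]
ft_force: [-0.8, 0.5, 0.2]
grip_width: 0.0573
grasp_force: 20.0
```

```bash
python3 -m inch '[[[0.0209,0.0255,0,0,0,0.016,1],[0.0209,0.0255,0,0,0,0.016,1],[0.0209,0.0255,0,0,0,0.016,1],[0.0209,0.0255,0,0,0,0.016,1],[0.0209,0.0255,0,0,0,0.016,1],[0.0209,0.0255,0,0,0,0.016,1],[0.0209,0.0255,0,0,0,0.016,1],[0,0,-0.015,0,0,0,1],[0,0,0,0,0,0,1],[0,0,0,0,0,0,1]]]'
python3 -m inch '[[[0,0,-0.008,0,0,0,1],[0,0,-0.005,0,0,0,1],[0,0,0,0,0,0,1],[0,0,0,0,0,0,1]]]'
python3 - <<'E'
from h import *
c=read_camera("wrist"); im=c["image"]; cv2.imwrite("pics/w6.png",cv2.resize(im[110:310,160:360],(600,600),interpolation=cv2.INTER_CUBIC))
s=sense();print(s["tcp_pos"],s["orientation"])
zl=s["tcp_pos"][2]-.0200
print([(r,im[r,245].tolist()) for r in range(120,180,2)])
for r in (130,140,150,160,170): print(r,[round(ray(c,(262,r),z)[0],4) for z in (.014,.0225,zl,zl+.0095)])
E
```

```text
clock: 10.5
tcp_pos: [0.6028, 0.1148, 0.0764]
orientation: [-179.9, -0.3, 174.5]
ft_force: [0.0, 0.5, 0.7]
grip_width: 0.0575
grasp_force: 20.0
clock: 10.83
tcp_pos: [0.6041, 0.1142, 0.0657]
orientation: [-180.0, -0.1, 174.5]
ft_force: [0.3, -0.8, -0.1]
grip_width: 0.0573
grasp_force: 20.0
[0.60454265 0.11440085 0.0662002 ] [1.79991683e+02 4.59277660e-03 1.74459682e+02]
[(120, [182, 209, 226]), (122, [182, 208, 226]), (124, [182, 208, 226]), (126, [182, 208, 226]), (128, [182, 208, 227]), (130, [181, 207, 226]), (132, [164, 188, 210]), (134, [150, 172, 192]), (136, [143, 163, 182]), (138, [86, 99, 112]), (140, [95, 106, 116]), (142, [150, 164, 177]), (144, [168, 182, 196]), (146, [167, 181, 195]), (148, [123, 147, 173]), (150, [75, 144, 217]), (152, [82, 163, 230]), (154, [82, 164, 231]), (156, [75, 148, 218]), (158, [53, 96, 143]), (160, [79, 106, 137]), (162, [132, 148, 164]), (164, [78, 110, 151]), (166, [65, 129, 199]), (168, [63, 126, 192]), (170, [50, 100, 154]), (172, [67, 138, 211]), (174, [75, 156, 227]), (176, [72, 149, 222]), (178, [71, 147, 220])]
130 [np.float64(0.5444), np.float64(0.5438), np.float64(0.5424), np.float64(0.5418)]
140 [np.float64(0.5508), np.float64(0.5501), np.float64(0.5479), np.float64(0.547)]
150 [np.float64(0.5574), np.float64(0.5564), np.float64(0.5535), np.float64(0.5523)]
160 [np.float64(0.5641), np.float64(0.5628), np.float64(0.5592), np.float64(0.5577)]
170 [np.float64(0.5709), np.float64(0.5694), np.float64(0.565), np.float64(0.5632)]
```

View pics/w6.png

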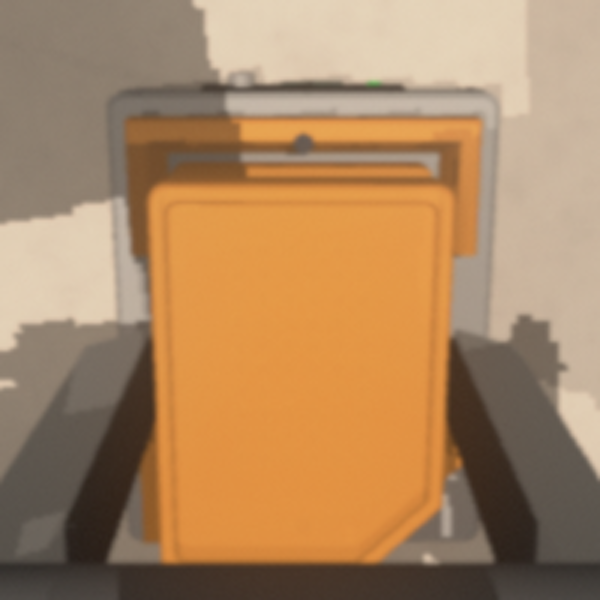

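The lid is about 2 mm short in x: lid centre ≈0.605, plate ≈0.607. I'll nudge it and lower.

```bash
python3 -m inch '[[[0.002,0,-0.005,0,0,0,1],[0,0,-0.005,0,0,0,1],[0,0,-0.004,0,0,0,1],[0,0,-0.003,0,0,0,1],[0,0,-0.002,0,0,0,1],[0,0,-0.001,0,0,0,1],[0,0,0,0,0,0,1],[0,0,0,0,0,0,1]]]'
```

```text
clock: 11.55
tcp_pos: [0.6068, 0.115, 0.0465]
orientation: [180.0, 0.0, 174.5]
ft_force: [-1.6, -0.3, 2.5]
grip_width: 0.0574
grasp_force: 20.0
```

```bash
python3 -m inch '[[[0,0,-0.0015,0,0,0,1],[0,0,0,0,0,0,1],[0,0,0,0,0,0,1]]]'
```

```text
clock: 11.8
tcp_pos: [0.6068, 0.115, 0.0465]
orientation: [180.0, 0.0, 174.5]
ft_force: [-4.3, -1.3, 8.5]
grip_width: 0.0573
grasp_force: 20.0
```

```bash
python3 -m inch '[[[0,0,0,0,0,0,-0.4],[0,0,0,0,0,0,-0.6],[0,0,0,0,0,0,-0.6],[0,0,0,0,0,0,-0.6],[0,0,0.01,0,0,0,-0.6],[0,0,0.03,0,0,0,-0.6],[0,0,0.03,0,0,0,-1],[0,0,0.03,0,0,0,-1],[0,0,0,0,0,0,-1]]]'
python3 - <<'E'
from h import *
c=read_camera("wrist"); im=c["image"]
for o in find(c,0.033,200): print(o[0],o[1],np.round(o[2],4),round(o[3],1),np.round(o[4],1),o[5])
a=cv2.resize(im[110:260,180:330],(400,400),interpolation=cv2.INTER_CUBIC)
d=read_camera("side"); u,v=proj(d,(.607,.1147,.02)); u=int(u);v=int(v)
b=cv2.resize(d["image"][v-25:v+25,u-25:u+25],(400,400),interpolation=cv2.INTER_CUBIC)
cv2.imwrite("pics/w7.png",np.hstack([a,b]))
E
```

```text
clock: 12.55
tcp_pos: [0.6107, 0.1154, 0.1533]
orientation: [179.8, 0.8, 174.5]
ft_force: [1.0, -0.4, 1.0]
grip_width: 0.0916
grasp_force: 0.0
gold [ 54. 327.] [ 0.7345 -0.1095] -173.7 [45.2 23.1] 1
gold [256. 177.] [0.6038 0.1153] -5.5 [96.8 72.8] 1
purple [ 76. 219.] [ 0.6252 -0.0569] -7.8 [74.5 52.1] 1
```

View pics/w7.png

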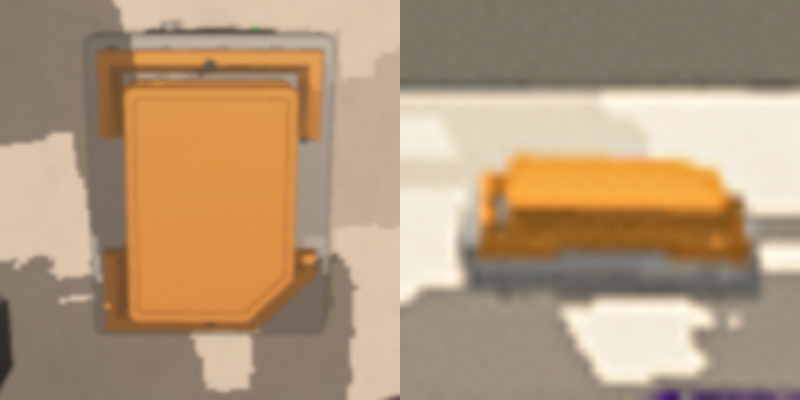

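The lid is over the plate and looks level. I'll check the height and centring from these edges: lid crop (125-298, 87-322), guides crop (97-322, 50-330).

Run:
```python
from h import *
c=read_camera("wrist")
f=lambda x,y,z: np.round(ray(c,(180+x*.375,110+y*.375),z)[:2],4)
print("lid near/far",f(211,87,.033),f(211,322,.033),"L/R",f(125,200,.033),f(298,200,.033))
print("guide near/far",f(211,50,.0225),f(211,330,.0225),"L/R",f(97,100,.0225),f(322,100,.0225))
im=c["image"][:,259]; print([(r,im[r].tolist()) for r in list(range(125,146))+list(range(226,238))])
d=read_camera("side"); u,v=proj(d,(.607,.1147,.02)); u=int(u);v=int(v)
for X in [(-.0415,-.029,.033),(.0415,-.029,.033),(-.0415,-.029,.0235),(.0415,-.029,.0235)]:
  t=np.radians(-5.5);x=.607+X[0]*np.cos(t)-X[1]*np.sin(t);y=.1147+X[0]*np.sin(t)+X[1]*np.cos(t)
  p=proj(d,(x,y,X[2])); print("side crop exp",(p-[u-25,v-25])*8+400*np.array([1,0]))
```

```text
lid near/far [0.5629 0.1192] [0.6432 0.1114] L/R [0.5973 0.0871] [0.6028 0.1444]
guide near/far [0.5519 0.1203] [0.6504 0.1107] L/R [0.5646 0.0807] [0.5718 0.1557]
[(125, [106, 123, 135]), (126, [72, 84, 95]), (127, [93, 104, 115]), (128, [134, 147, 159]), (129, [156, 170, 184]), (130, [163, 176, 191]), (131, [160, 175, 189]), (132, [143, 160, 178]), (133, [101, 134, 171]), (134, [77, 137, 198]), (135, [79, 151, 219]), (136, [79, 147, 209]), (137, [74, 121, 165]), (138, [74, 93, 115]), (139, [73, 83, 96]), (140, [72, 81, 95]), (141, [75, 87, 102]), (142, [94, 109, 126]), (143, [118, 135, 153]), (144, [102, 127, 155]), (145, [70, 113, 163]), (226, [68, 141, 220]), (227, [68, 141, 221]), (228, [68, 141, 220]), (229, [68, 141, 220]), (230, [67, 140, 220]), (231, [68, 140, 219]), (232, [66, 137, 213]), (233, [64, 132, 206]), (234, [64, 130, 203]), (235, [65, 135, 210]), (236, [63, 128, 198]), (237, [57, 108, 163])]
side crop exp [500.51422414 198.84254378]
side crop exp [720.09981932 204.23657365]
side crop exp [499.86699067 222.43292226]
side crop exp [718.72900856 227.8194023 ]
```

The lid edges match the expected seated height in the side view, and it is about 2 mm off centre, within tolerance. Next is the purple plate.

```bash
python3 -m inch '[[[0.004,-0.031,0,0,0,-0.007,-1],[0.004,-0.031,0,0,0,-0.007,-1],[0.004,-0.031,0,0,0,-0.007,-1],[0.004,-0.031,0,0,0,-0.007,-1],[0.004,-0.031,-0.01,0,0,-0.007,-1],[0.004,-0.034,-0.01,0,0,-0.007,-1],[0,0,0,0,0,0,-1],[0,0,0,0,0,0,-1],[0,0,0,0,0,0,-1]]]'
python3 - <<'E'
from h import *
c=read_camera("wrist")
for o in find(c,0.009,800): print(o[0],o[1],np.round(o[2],4),round(o[3],1),np.round(o[4],1),o[5])
s=sense();print(s["tcp_pos"],s["orientation"])
E
```

```text
clock: 13.5
tcp_pos: [0.6298, -0.0735, 0.1226]
orientation: [179.9, -0.2, 172.1]
ft_force: [0.5, -0.1, -0.6]
grip_width: 0.0938
grasp_force: 0.0
gold [447. 376.] [0.8481 0.0934] -98.0 [137.8  18.9] -1
gold [473. 125.] [0.6086 0.1166] 174.9 [106.1  72.3] -1
purple [28. 13.] [ 0.4622 -0.2298] 82.1 [52.8 21.9] -1
[ 0.63022484 -0.07295622  0.12347807] [ 1.79948433e+02 -1.13964255e-01  1.72151878e+02]
```

Run:
```python
from h import *
c=read_camera("wrist")
m=cv2.morphologyEx(masks(c["image"])["purple"],cv2.MORPH_CLOSE,np.ones((7,7)))
for k in cv2.findContours(m,cv2.RETR_EXTERNAL,cv2.CHAIN_APPROX_NONE)[0]:
  if cv2.contourArea(k)>100: print(cv2.contourArea(k),cv2.boundingRect(k),pose(np.array([ray(c,p,.009)[:2] for p in k[:,0]])))
cv2.imwrite("pics/w8.png",c["image"])
```

```text
729.5 (46, 200, 88, 35) (array([ 0.6312334, -0.2273654]), np.float64(84.96209716796875), (79.33633422851562, 30.03941535949707), -1, [np.float64(15.7), np.float64(1.3), np.float64(1.2), np.float64(1.1)])
1484.5 (228, 153, 63, 86) (array([ 0.63305701, -0.07372685]), np.float64(173.4815673828125), (78.71964263916016, 55.62525939941406), 1, [np.float64(20.3), np.float64(10.0), np.float64(5.9), np.float64(1.3)])
565.5 (27, 116, 98, 38) (array([ 0.55644617, -0.22045287]), np.float64(84.13656616210938), (78.90342712402344, 29.28098487854004), 1, [np.float64(1.2), np.float64(1.0), np.float64(0.9), np.float64(0.5)])
1530.5 (0, 0, 64, 32) (array([ 0.46270486, -0.22985181]), np.float64(82.16633605957031), (52.96049118041992, 21.90408706665039), -1, [np.float64(13.0), np.float64(4.2), np.float64(0.7), np.float64(0.0)])
```

View pics/w8.png

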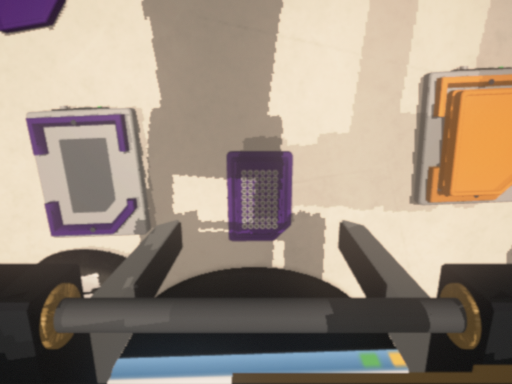

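The purple plate is at (260,196), so it needs +3 mm in x. Its block at (85,172) is fully visible. Descending and gripping.

```bash
python3 -m inch '[[[0.003,-0.0005,-0.03,0,0,0,-1],[0,0,-0.025,0,0,0,-1],[0,0,-0.02,0,0,0,-1],[0,0,-0.014,0,0,0,-1],[0,0,-0.008,0,0,0,-1],[0,0,-0.005,0,0,0,-1],[0,0,-0.002,0,0,0,-1],[0,0,0,0,0,0,-1],[0,0,0,0,0,0,-0.3],[0,0,0,0,0,0,0]]]'
python3 -m inch '[[[0,0,0,0,0,0,0.5],[0,0,0,0,0,0,1],[0,0,0,0,0,0,1],[0,0,0.005,0,0,0,1],[0,0,0.01,0,0,0,1],[0,0,0.03,0,0,0,1],[0,0,0.02,0,0,0,1],[0,0,0,0,0,0,1],[0,0,0,0,0,0,1]]]' 20
```

```text
clock: 14.43
tcp_pos: [0.6347, -0.0746, 0.022]
orientation: [-180.0, 0.1, 172.1]
ft_force: [0.0, -0.4, -0.6]
grip_width: 0.0836
grasp_force: 0.0
clock: 15.18
tcp_pos: [0.635, -0.0748, 0.0878]
orientation: [-180.0, 0.3, 172.1]
ft_force: [-0.7, -0.0, -1.5]
grip_width: 0.0571
grasp_force: 20.0
```

```bash
python3 -m inch '[[[-0.0084,-0.0285,0,0,0,0.0084,1],[-0.0084,-0.0285,0,0,0,0.0084,1],[-0.0084,-0.0285,0,0,0,0.0084,1],[-0.0084,-0.0285,0,0,0,0.0084,1],[-0.0084,-0.0285,0,0,0,0.0084,1],[0,0,-0.008,0,0,0,1],[0,0,-0.004,0,0,0,1],[0,0,0,0,0,0,1],[0,0,0,0,0,0,1],[0,0,0,0,0,0,1]]]'
python3 - <<'E'
from h import *
c=read_camera("wrist"); im=c["image"]; cv2.imwrite("pics/w9.png",cv2.resize(im[110:310,160:360],(600,600),interpolation=cv2.INTER_CUBIC))
s=sense();print(s["tcp_pos"],s["orientation"])
zl=s["tcp_pos"][2]-.0210
print([(r,im[r,275].tolist()) for r in range(126,180,2)])
for r in (130,140,150,160,170): print(r,[round(ray(c,(262,r),z)[0],4) for z in (.014,.0225,zl,zl+.009)])
E
```

```text
clock: 16.02
tcp_pos: [0.5919, -0.2157, 0.0729]
orientation: [180.0, -0.1, 174.6]
ft_force: [0.7, -0.2, -0.6]
grip_width: 0.0571
grasp_force: 20.0
[ 0.59212246 -0.21580742  0.07340145] [ 1.79980395e+02 -7.41264678e-03  1.74610586e+02]
[(126, [126, 144, 160]), (128, [126, 143, 158]), (130, [125, 142, 157]), (132, [116, 132, 146]), (134, [77, 86, 96]), (136, [61, 64, 70]), (138, [100, 108, 115]), (140, [115, 123, 132]), (142, [107, 114, 122]), (144, [79, 75, 84]), (146, [75, 45, 65]), (148, [83, 48, 71]), (150, [84, 48, 71]), (152, [79, 45, 68]), (154, [66, 40, 57]), (156, [71, 63, 73]), (158, [88, 94, 100]), (160, [88, 94, 101]), (162, [88, 94, 100]), (164, [88, 94, 100]), (166, [80, 80, 88]), (168, [65, 38, 56]), (170, [75, 41, 63]), (172, [75, 41, 63]), (174, [74, 40, 62]), (176, [69, 38, 57]), (178, [68, 37, 57])]
130 [np.float64(0.5325), np.float64(0.532), np.float64(0.5302), np.float64(0.5296)]
140 [np.float64(0.5392), np.float64(0.5384), np.float64(0.5357), np.float64(0.5349)]
150 [np.float64(0.546), np.float64(0.545), np.float64(0.5413), np.float64(0.5402)]
160 [np.float64(0.5529), np.float64(0.5516), np.float64(0.5471), np.float64(0.5457)]
170 [np.float64(0.56), np.float64(0.5584), np.float64(0.5529), np.float64(0.5512)]
```

View pics/w9.png

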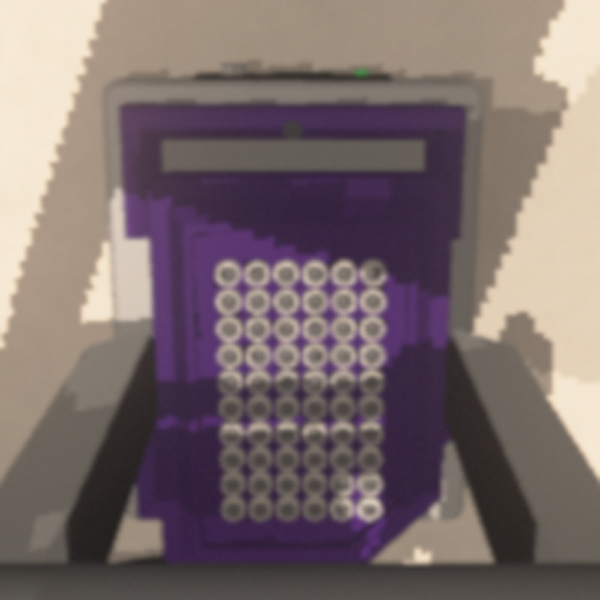

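The plate (centre column crop 300) sits about 1.2 mm to the left of the guides (295.5) in y, and x is about 0.7 mm short. Correcting and lowering.

```bash
python3 -m inch '[[[0.0008,-0.0012,-0.01,0,0,0,1],[0,0,-0.008,0,0,0,1],[0,0,-0.006,0,0,0,1],[0,0,-0.005,0,0,0,1],[0,0,-0.003,0,0,0,1],[0,0,-0.003,0,0,0,1],[0,0,-0.001,0,0,0,1],[0,0,0,0,0,0,1],[0,0,0,0,0,0,1]]]'
python3 -m inch '[[[0,0,-0.0015,0,0,0,1],[0,0,0,0,0,0,1],[0,0,0,0,0,0,1]]]'
```

```text
clock: 16.82
tcp_pos: [0.5928, -0.2183, 0.0381]
orientation: [-180.0, 0.0, 174.5]
ft_force: [-1.5, 0.9, 2.7]
grip_width: 0.0574
grasp_force: 20.0
clock: 17.07
tcp_pos: [0.593, -0.2184, 0.038]
orientation: [-180.0, 0.1, 174.5]
ft_force: [-1.8, 1.7, 6.4]
grip_width: 0.0572
grasp_force: 20.0
```

```bash
python3 -m inch '[[[0,0,0,0,0,0,-0.4],[0,0,0,0,0,0,-0.6],[0,0,0,0,0,0,-0.6],[0,0,0,0,0,0,-0.6],[0,0,0.01,0,0,0,-0.6],[0,0,0.03,0,0,0,-0.6],[0,0,0.03,0,0,0,-1],[0,0,0.03,0,0,0,-1],[0,0,0,0,0,0,-1],[0,0,0,0,0,0,-1]]]'
python3 - <<'E'
from h import *
c=read_camera("wrist"); im=c["image"]
print(sense()["tcp_pos"])
a=cv2.resize(im[110:260,180:330],(400,400),interpolation=cv2.INTER_CUBIC)
d=read_camera("side"); u,v=proj(d,(.593,-.218,.02)); u=int(u);v=int(v)
b=cv2.resize(d["image"][v-36:v+36,u-36:u+36],(400,400),interpolation=cv2.INTER_CUBIC)
out=np.hstack([a,b])
def mark(X,cam,off,k,sh):
  t=np.radians(-5.5);x=.593+X[0]*np.cos(t)-X[1]*np.sin(t);y=-.2175+X[0]*np.sin(t)+X[1]*np.cos(t)
  p=(proj(cam,(x,y,X[2]))-off)*k+[sh,0]; cv2.circle(out,(int(p[0]),int(p[1])),2,(0,255,0),-1)
for X in [(-.034,-.0215,.03),(.034,-.0215,.03),(-.0415,-.029,.023),(.0415,-.029,.023)]: mark(X,d,[u-36,v-36],400/72,400)
cv2.imwrite("pics/w10.png",out)
E
```

```text
clock: 17.9
tcp_pos: [0.5941, -0.219, 0.1395]
orientation: [-179.9, 0.3, 174.5]
ft_force: [0.1, -0.3, -0.3]
grip_width: 0.0935
grasp_force: 0.0
[ 0.59284009 -0.21838799  0.13683706]
```

View pics/w10.png

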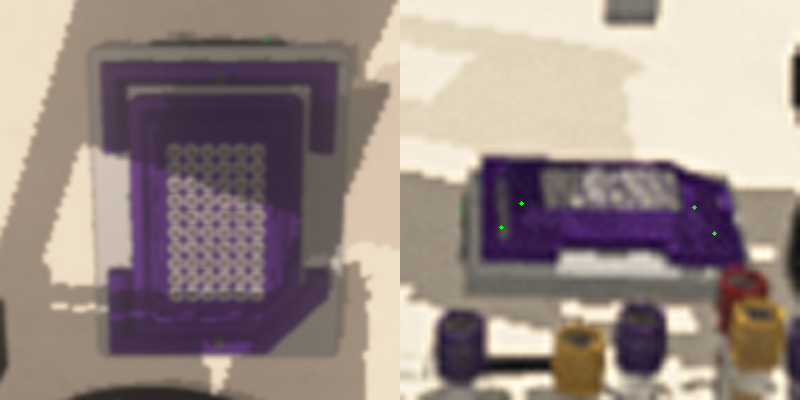

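The purple plate sits level and centred in its nest: plate crop 132-303, guides 100-337. Now the purple lid.

```bash
python3 -m inch '[[[-0.0275,-0.0025,0,0,0,0.019,-1],[-0.0275,-0.0025,0,0,0,0.019,-1],[-0.0275,-0.0025,0,0,0,0.019,-1],[-0.0275,-0.0025,0,0,0,0.019,-1],[-0.0275,-0.0025,0,0,0,0.019,-1],[-0.0275,-0.0025,0,0,0,0.019,-1],[0,0,0,0,0,0,-1],[0,0,0,0,0,0,-1],[0,0,0,0,0,0,-1],[0,0,0,0,0,0,-1]]]'
python3 - <<'E'
from h import *
c=read_camera("wrist")
for o in find(c,0.009,500): print(o[0],o[1],np.round(o[2],4),round(o[3],1),np.round(o[4],1),o[5])
s=sense();print(s["tcp_pos"],s["orientation"])
E
```

```text
clock: 18.83
tcp_pos: [0.4281, -0.233, 0.1352]
orientation: [179.9, -0.0, -178.9]
ft_force: [0.1, -0.3, -0.4]
grip_width: 0.0945
grasp_force: 0.0
gold [159.  53.] [ 0.311  -0.3204] 131.6 [81.6 58. ] 1
gold [373.  57.] [ 0.3097 -0.1409] 173.5 [83.3 58.6] 1
purple [257. 186.] [ 0.4267 -0.2337] 0.6 [80.8 56. ] 1
[ 0.42819453 -0.2330494   0.13541266] [ 1.79953048e+02 -3.49451984e-02 -1.78919933e+02]
```

```bash
python3 -m inch '[[[-0.001,-0.0006,-0.03,0,0,0,-1],[0,0,-0.03,0,0,0,-1],[0,0,-0.022,0,0,0,-1],[0,0,-0.016,0,0,0,-1],[0,0,-0.01,0,0,0,-1],[0,0,-0.006,0,0,0,-1],[0,0,-0.002,0,0,0,-1],[0,0,0,0,0,0,-1],[0,0,0,0,0,0,-0.3],[0,0,0,0,0,0,0]]]'
python3 -m inch '[[[0,0,0,0,0,0,0.5],[0,0,0,0,0,0,1],[0,0,0,0,0,0,1],[0,0,0.005,0,0,0,1],[0,0,0.01,0,0,0,1],[0,0,0.03,0,0,0,1],[0,0,0.03,0,0,0,1],[0,0,0,0,0,0,1],[0,0,0,0,0,0,1]]]' 20
```

```text
clock: 19.72
tcp_pos: [0.4275, -0.2345, 0.0213]
orientation: [-179.9, 0.1, -179.0]
ft_force: [0.1, -0.0, -0.1]
grip_width: 0.0841
grasp_force: 0.0
clock: 20.47
tcp_pos: [0.4281, -0.235, 0.0982]
orientation: [-179.8, 0.3, -179.0]
ft_force: [-0.8, -0.1, -1.0]
grip_width: 0.0575
grasp_force: 20.1
```

```bash
python3 -m inch '[[[0.0275,0.0027,0,0,0,-0.019,1],[0.0275,0.0027,0,0,0,-0.019,1],[0.0275,0.0027,0,0,0,-0.019,1],[0.0275,0.0027,0,0,0,-0.019,1],[0.0275,0.0027,0,0,0,-0.019,1],[0.0275,0.0027,0,0,0,-0.019,1],[0,0,-0.015,0,0,0,1],[0,0,-0.015,0,0,0,1],[0,0,0,0,0,0,1],[0,0,0,0,0,0,1]]]'
python3 -m inch '[[[0,0,0,0,0,0,1],[0,0,0,0,0,0,1],[0,0,0,0,0,0,1]]]'
python3 - <<'E'
from h import *
c=read_camera("wrist"); im=c["image"]; cv2.imwrite("pics/w11.png",cv2.resize(im[110:310,160:360],(600,600),interpolation=cv2.INTER_CUBIC))
s=sense();print(s["tcp_pos"],s["orientation"])
zl=s["tcp_pos"][2]-.0210
print([(r,im[r,275].tolist()) for r in range(126,186,2)])
for r in (130,140,150,160,170): print(r,[round(ray(c,(262,r),z)[0],4) for z in (.014,.0225,zl,zl+.0095)])
E
```

```text
clock: 21.3
tcp_pos: [0.5899, -0.2168, 0.0624]
orientation: [179.9, -0.3, 174.5]
ft_force: [0.0, 0.7, -0.4]
grip_width: 0.0578
grasp_force: 20.1
clock: 21.55
tcp_pos: [0.5919, -0.2181, 0.0663]
orientation: [-180.0, 0.1, 174.5]
ft_force: [0.5, 0.4, -0.4]
grip_width: 0.0576
grasp_force: 20.1
[ 0.59185321 -0.21800676  0.06622382] [-1.79967358e+02  1.03472229e-01  1.74493380e+02]
[(126, [127, 143, 159]), (128, [125, 142, 157]), (130, [126, 142, 157]), (132, [117, 132, 147]), (134, [76, 84, 93]), (136, [60, 63, 69]), (138, [100, 107, 115]), (140, [114, 122, 130]), (142, [114, 121, 130]), (144, [90, 91, 99]), (146, [71, 44, 63]), (148, [84, 47, 71]), (150, [85, 47, 72]), (152, [84, 47, 71]), (154, [71, 41, 61]), (156, [69, 46, 62]), (158, [86, 87, 95]), (160, [83, 81, 90]), (162, [66, 40, 58]), (164, [67, 37, 57]), (166, [68, 37, 56]), (168, [72, 37, 58]), (170, [93, 43, 73]), (172, [125, 56, 98]), (174, [129, 57, 103]), (176, [117, 50, 92]), (178, [128, 56, 101]), (180, [129, 57, 103]), (182, [128, 56, 102]), (184, [129, 57, 103])]
130 [np.float64(0.5322), np.float64(0.5317), np.float64(0.5303), np.float64(0.5297)]
140 [np.float64(0.5388), np.float64(0.538), np.float64(0.5358), np.float64(0.5349)]
150 [np.float64(0.5454), np.float64(0.5443), np.float64(0.5415), np.float64(0.5403)]
160 [np.float64(0.5521), np.float64(0.5507), np.float64(0.5472), np.float64(0.5457)]
170 [np.float64(0.5589), np.float64(0.5573), np.float64(0.553), np.float64(0.5512)]
```

View pics/w11.png

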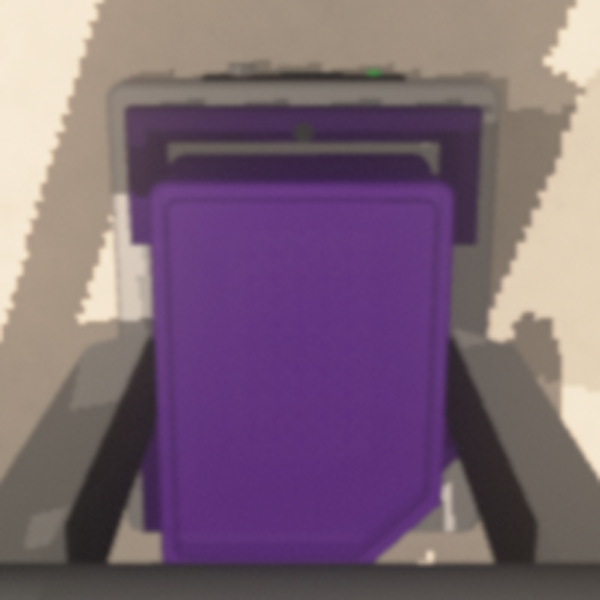

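The lid (centre x≈0.5928) is over the plate (≈0.5926), and columns 302 and 304 agree. Lowering.

```bash
python3 -m inch '[[[0,0,-0.005,0,0,0,1],[0,0,-0.005,0,0,0,1],[0,0,-0.004,0,0,0,1],[0,0,-0.003,0,0,0,1],[0,0,-0.001,0,0,0,1],[0,0,-0.001,0,0,0,1],[0,0,0,0,0,0,1],[0,0,0,0,0,0,1]]]'
python3 -m inch '[[[0,0,-0.0015,0,0,0,1],[0,0,0,0,0,0,1],[0,0,0,0,0,0,1]]]'
```

```text
clock: 22.27
tcp_pos: [0.5915, -0.2176, 0.0471]
orientation: [-180.0, 0.0, 174.5]
ft_force: [-1.7, 1.7, 4.2]
grip_width: 0.0573
grasp_force: 20.4
clock: 22.52
tcp_pos: [0.5919, -0.2178, 0.0471]
orientation: [-180.0, 0.1, 174.5]
ft_force: [-2.6, 2.0, 8.6]
grip_width: 0.0574
grasp_force: 20.7
```

```bash
python3 -m inch '[[[0,0,0,0,0,0,-0.4],[0,0,0,0,0,0,-0.6],[0,0,0,0,0,0,-0.6],[0,0,0,0,0,0,-0.6],[0,0,0.01,0,0,0,-0.6],[0,0,0.03,0,0,0,-0.6],[0,0,0.03,0,0,0,-1],[0,0,0.03,0,0,0,-1],[0,0,0.03,0,0,0,-1],[0,0,0.03,0,0,0,-1]]]'
python3 -m inch '[[[-0.03,0,0,0,0,0,-1],[-0.03,0,0,0,0,0,-1],[-0.03,0,0,0,0,0,-1],[-0.03,0,0,0,0,0,-1],[-0.03,0,0,0,0,0,-1],[-0.03,0,0,0,0,0,-1],[0,0,0,0,0,0,-1],[0,0,0,0,0,0,-1]]]'
python3 - <<'E'
from h import *
d=read_camera("side"); c=read_camera("top"); rows=[]
for cam,n in ((c,34),(d,34)):
  r=[]
  for x,y in ((.607,.1147),(.593,-.2178)):
    u,v=[int(q) for q in proj(cam,(x,y,.025))]
    t=cv2.resize(cam["image"][v-n:v+n,u-n:u+n],(400,400),interpolation=cv2.INTER_CUBIC)
    for X in [(-.0415,-.029,.033),(.0415,-.029,.033),(-.0415,.029,.033),(.0415,.013,.033),(.0255,.029,.033)]:
      a=np.radians(-5.5); p=(proj(cam,(x+X[0]*np.cos(a)-X[1]*np.sin(a),y+X[0]*np.sin(a)+X[1]*np.cos(a),X[2]))-[u-n,v-n]+.5)*400/2/n
      cv2.circle(t,(int(p[0]),int(p[1])),2,(0,255,0),-1)
    r.append(t)
  rows.append(np.hstack(r)[50:350])
cv2.imwrite("pics/f.png",np.vstack(rows))
E
```

```text
clock: 23.35
tcp_pos: [0.5914, -0.2175, 0.2066]
orientation: [180.0, 0.0, 174.5]
ft_force: [0.1, -0.2, 0.3]
grip_width: 0.0936
grasp_force: 0.0
clock: 24.02
tcp_pos: [0.4109, -0.2177, 0.2055]
orientation: [-180.0, 0.1, 174.4]
ft_force: [-0.2, 0.3, -0.8]
grip_width: 0.0939
grasp_force: 0.0
```

View pics/f.png

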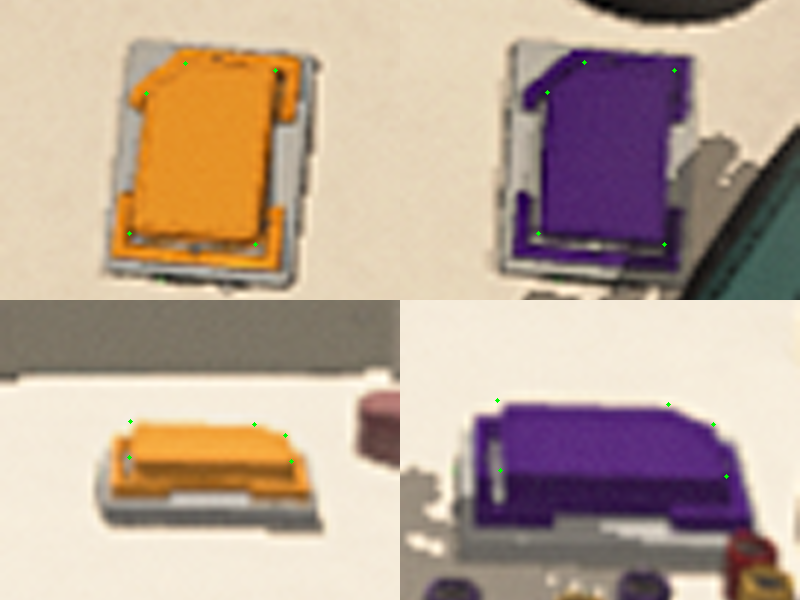

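The final crops show both lids level, with edges within about 1-2 mm of the seated positions (green marks), not high, and cut corners matching. Handing in.

```bash
python3 -c "
from cell import close_job
print(close_job())"
```

```text
the job is handed in; nothing more can be done
None
```

I've handed the job in: both plates are in the nests of their own colour and covered by the matching lids, cut corner to cut corner. The last camera check showed the lids level and within about 2 mm of where they should sit, and the job took about 24 s. The hand-in returned no verdict, so I can't confirm that it passed.

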